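Wind the inspection lift up to its height stop

ROBOT

A 6-joint arm with a two-finger parallel gripper is mounted at the origin on the work surface. World frame = base frame: x ahead of the robot, y to its left, z up, the work surface at z = 0. Lengths are in m, angles in rad, forces in N, time in s.
With the tool pointing down it reaches from about 0.25 to 0.775 m from the base axis. Payload 4 kg.
Tool frame: the origin (TCP) lies at the centre of the arm's flange, where the gripper is bolted on; the fingertips stand 199 mm ahead of it and the grasp point (between the pads) lies 180 mm ahead of it (robot.tcp_to_tips is the z of the fingertips in the tool frame, in m); z points along the fingers, y is the line along which they close (so a half turn about z gives the same grasp; the last joint's range is limited). The gripper opens to 94 mm and grips with 3 to 60 N. Pads are 16 mm wide; open, the fingers measure 119 mm over their backs; the gripper's body (75 mm by 177 mm) begins 78 mm behind the grasp point.
Start: joints at [1.08, 0.087, 1.371, -0, 1.684, -0.103], TCP at [0.208, 0.509, 0.405] pointing down, gripper open.
Joint ranges: [-3.1, 3.1], [-0.76, 2.03], [0.27, 2.55], [-1.08, 4.22], [0.17, 2.65], [-2.57, 2.57]. Speed limits (rad/s): [2.79, 2.79, 3.14, 3.14, 3.14, 3.14].

INTERFACE

Orientations are given as [roll, pitch, yaw] about the fixed x, y, z axes, in that order (R = Rz(yaw) Ry(pitch) Rx(roll)).
In Python, from bench import robot gives the robot as it stands.
- The arm moves only by the tool play_rows, never from a script. Its arguments are lists of equal length, an entry for each row: "translation": the shift along the tool's x, y, z scaled (see below), a list of three; "twist": the turn, a rotation vector about the tool's x, y, z scaled (see below), a list of three; "gripper": the opening, from -1 (shut) to 1 (fully open). A call has 1 to 8 rows; each row shifts and turns the commanded pose from where the row before left it, along the tool's axes as they then stand; what a row does not reach is not made up. The controller multiplies each number of a shift by 0.04 m and each number of a turn by 0.1 rad. A row lasts 1/10 s, in which the tool goes at most 50 mm and 8.59 degrees, less where a joint would pass 70% of its speed; a pose out of reach is approached as far as the arm can. A call with a number of a shift or a turn outside -1 to 1 is refused whole. A call with a gripper value outside its range is refused whole. The fingers move at their own pace and stop on an object; the grip force is fixed at half the most. Time passes only in rows, so rows that do not move let the fingers close. It gives the time, the measured TCP pose, the force, the opening and the grip force at its end, in the units of the state.
- robot.get_obs(): the state, without advancing time (a new reading comes with each control period).
- robot.snapshot(name): name is "side" or "top" or "wrist"; returns the picture (400x640x3 uint8, red, green, blue); there is no depth.
- robot.camera_model(name): a dict with "camera_matrix" (3x3 intrinsics, pixels), "k1" (the pictures are not rectified: a ray, as slopes to the right and down, at radius r is drawn at 1 + k1 r^2 times it, then the intrinsics apply), "rvec" (rotation vector, rad) and "tvec" (3), from world to camera coordinates, as OpenCV has them. Camera axes: x right, y down, z forward; pixel columns grow to the right and rows downward; lengths in m; the calibration is good to about 2 mm. A picture is of the moment at which its call begins: read the wrist's pose just before it. camera_model takes no time and is no camera call; for the wrist camera it gives the pose at the moment of the call.
- robot.close_job(): hands the job in; it is judged then, once.
Trained networks look in the newest picture that a camera, given by its name, has taken for a name from the list of things; names that differ only in an ending like _2 or _b are one class to them, and where a whole thing is asked for, a point or a joint stands for the part that bears it (a point fixed in the world has none). Each returns a list of dicts, best first, with "score" (0 to 1); they miss things now and then, are a little off and sometimes report something else, mostly with a low value. They report only what shows in the picture. A call takes as long as a camera call. They do not tell look-alikes from the thing itself.
- robot.recognise(name, camera): "centre" ([x, y, z] in m, in world coordinates, good to about 4 mm: the middle of the surface that is visible of it).
- robot.spot_point(name, camera): "centre" ([x, y, z] in m, in world coordinates, good to about 4 mm: a listed point, or the origin of a listed thing).
The state is a dict: "time": time; "joint_positions": joint angles; "qvel": joint speeds; "joint_torque": joint torques, N m; "tool_pos": TCP position; "ee_rot": TCP orientation; "wrist_force": force on the tool from outside, world axes, zero at the start; "wrist_torque": the same for the moment, N m; "width": finger opening in m; "finger_force": force on a finger pad.
Only numpy, scipy, OpenCV 4.12 (cv2) and the standard library are available. Lean on these libraries where they do the work, as an engineer would, in place of code of your own. Each camera call takes 0.05 s, during which the arm holds its last target. There are 200 camera calls.

TASK

Take the crank off its wooden block, fit its square socket right down onto the square shaft on top of the green screw lift, and wind it clockwise until the table with the clamped casting comes up firmly against the red height stop: feel the crank go tight, but do not force it. Leave the crank fitted on the shaft with the table held against the stop, and do not disturb the other things on the bench.

Things in the scene. Friction and masses are not known exactly. Their poses are not given: they have to be found in the camera images.
- crank_hub (a point): Loose crank, 0.4 to 0.6 kg, parked with its socket over a square stud on a wooden block. This point is on the axis of its steel hub (34 mm square, 58 mm tall), 40 mm above the hub's underside; x points along the arm to the handle, z up. Grip it across the two sides parallel to the arm. The aluminium arm is 20 mm wide, 12 mm thick, its middle 34 mm above the hub's underside.
- crank_handle (a point): Middle of the crank's upright black handle, a free-turning sleeve 24 mm in diameter, 64 mm tall (top 30 mm above this point, arm 36 mm below), 75 mm from the hub's axis along the arm, 76 mm above the hub's underside. Frame as crank_hub. Held by it, the crank turns without the hand having to turn.
- crank_socket (a point): Centre of the mouth of the crank's square socket (19.5 mm wide, 27 mm deep, sides parallel to the hub's), in the hub's underside. Frame as crank_hub.
- block: Fixed wooden block 130 x 85 x 28 mm on which the crank is parked; origin on the bench under its steel stud. The stud is 17 mm square and stands 20 mm above the block.
- shaft_tip (a point): Top of the lift's vertical square shaft: 18 mm square, x and y perpendicular to its flats, 24.5 mm from tip to shoulder, the last 4.5 mm tapering to 11 mm square. It turns with the screw. One turn clockwise seen from above raises the table 12 mm. The crank sweeps clear above all of the lift.
- shaft_seat (a point): Centre of the round steel shoulder, 38 mm in diameter, at the foot of the square shaft; the hub's underside rests on it when the crank is fully fitted. Frame turns with the shaft.
- lug_top (a point): Top of the steel lug beside the lift's screw that rises with the table and meets the stop.
- stop_face (a point): Underside, at the centre, of the red stop collar (25 mm in diameter, 16 mm tall) locked on a steel rod directly above lug_top, 16 to 34 mm above it at the start. When the lug meets it the crank goes tight over 1 to 3 cm of handle travel: 5 to 9 N at the handle above the running force is firm, over 13 N above it is forcing.
- lift: Fixed green screw lift: base 165 x 330 x 20 mm, column 170 mm tall, table on its +y side with a grey casting clamped on. Origin on the bench under the screw's axis. Turning the screw takes about 3 N at the crank's handle while it moves, less when paused. It is self-locking: the table stays where it is left.
- casting: Bystander: loose grey die-cast housing 110 x 120 x 46 mm, origin under its centre.
- tub: Bystander: maroon plastic tub with lid, 86 mm in diameter, 76 mm tall, origin under its centre.
- wrench: Bystander: steel spanner 180 mm long, 8 mm thick, along its x.
- screwdriver: Bystander: screwdriver with a blue handle, 200 mm long, along its x.
- parts_bin: Bystander: blue plastic bin 100 x 140 x 60 mm, origin under its centre.
- bore_gauge: Bystander: dial bore gauge lying on its back, dial 58 mm in diameter at its origin, stem 190 mm along its x.
- brush: Bystander: bench brush 200 mm long, along its x.
Not all that is in view belongs to the job. What is shaped like the part that bears crank_hub but purple or turquoise is not meant.

How it is judged:
On the way, in this order (a step that is already met when the one before it is completed fails the run):
1. the crank is fitted right down on the shaft (socket mouth within 4 mm of the shoulder, hub upright within 0.1 rad) (distance between crank_socket and shaft_seat below 0.004 m and angle between crank_socket's own z axis and vertical below 0.1 rad), for 0.2 s.
2. the table is wound firmly against the stop (lug bears on the collar with over 160 N, which is about 4 N at the handle above the running force) (contact force between carriage and stop above 160 N), for 0.2 s.
At the end, for the whole second after the job is handed in: The table's lug still bears on the stop collar (over 15 N, no gap over 1.5 mm), the crank is still fitted on the shaft (socket mouth within 5 mm of the shoulder, upright within 0.12 rad) and at rest, released (z of lug_top in the frame of stop_face above -0.0015 m and contact force between carriage and stop above 15 N and distance between crank_socket and shaft_seat below 0.005 m and angle between crank_socket's own z axis and vertical below 0.12 rad and linear speed of crank below 0.02 m/s); the robot touches nothing.
It fails at once if the table is forced against the stop (lug on collar over 560 N, about 14 N at the handle above the running force) (contact force between carriage and stop above 560 N).
It fails at once if a bystander is pushed more than 30 mm (distance of any of casting, tub, wrench, screwdriver, parts_bin, bore_gauge, brush from where it was at the start of the episode above 0.03 m).
It also fails if it takes over 72 s, if anything falls off the work surface, if the arm or the gripper's body presses on something with over 40 N, if the wrist force passes 120 N, or if a joint passes its speed limit or range.

## Working session

There is one attempt and no reset: what is moved stays moved. The work goes in short steps, Python scripts to look and compute and a tool call to move; the robot and the scene stay as the last step left them, time stands still between calls to the robot, and variables do not carry over. Pictures are saved under pics/ and viewed, at most 10 in all, crops included, and the job is handed in when it is done.

Besides the shell and the picture viewer there is one more tool, called after "Call:" as name(argument=value, ...) on one line, values as JSON. play_rows: Moves the arm, as the interface text tells. Its arguments: {"type":"object","properties":{"translation":{"type":"array","items":{"type":"array","items":{"type":"number","minimum":-1,"maximum":1}}},"twist":{"type":"array","items":{"type":"array","items":{"type":"number","minimum":-1,"maximum":1}}},"gripper":{"type":"array","items":{"type":"number"}}},"required":["translation","twist","gripper"]}

```bash
mkdir -p pics; cat > h.py <<'E'
import numpy as np, cv2
from scipy.spatial.transform import Rotation as R
from bench import robot
def save(img,n): cv2.imwrite('pics/'+n+'.png',cv2.cvtColor(np.asarray(img),cv2.COLOR_RGB2BGR))
def proj(cam,p,cm=None):
    m=cm or robot.camera_model(cam); K=np.array(m['camera_matrix'])
    d=np.array([m['k1'],0,0,0.])
    return cv2.projectPoints(np.array(p,float).reshape(-1,3),np.array(m['rvec']),np.array(m['tvec']),K,d)[0].reshape(-1,2)
def ray(cam,uv,z,cm=None):
    m=cm or robot.camera_model(cam); K=np.array(m['camera_matrix']); d=np.array([m['k1'],0,0,0.])
    n=cv2.undistortPoints(np.array(uv,float).reshape(-1,1,2),K,d).reshape(-1,2)
    Rm=cv2.Rodrigues(np.array(m['rvec'],float))[0]; c=-Rm.T@np.array(m['tvec']).ravel()
    w=(np.c_[n,np.ones(len(n))])@Rm
    return c+w*((z-c[2])/w[:,2])[:,None]
E
python3 - <<'E'
from h import *
for c in ['top','side']:
    save(robot.snapshot(c),c+'0')
    for n in ['crank_hub','crank_handle','block','shaft_tip','shaft_seat','lug_top','stop_face','lift']:
        for d in robot.spot_point(n,c)[:3]:
            print(c,n,np.round(d['centre'],3),round(d['score'],2),proj(c,d['centre']).round()[0])
print(robot.get_obs())
E
```

```text
top crank_hub [ 0.29  -0.361  0.035] 0.66 [416. 258.]
top crank_hub [ 0.45  -0.34   0.064] 0.58 [410. 208.]
top crank_handle [ 0.279 -0.444  0.076] 0.91 [444. 262.]
top crank_handle [ 0.3   -0.288  0.073] 0.73 [395. 254.]
top crank_handle [ 0.524 -0.363  0.106] 0.52 [419. 184.]
top block [ 0.452 -0.344 -0.002] 0.79 [407. 210.]
top block [ 0.72  -0.214  0.001] 0.48 [369. 134.]
top shaft_tip [0.554 0.07  0.197] 0.52 [281. 167.]
top shaft_tip [ 0.524 -0.361  0.103] 0.47 [418. 184.]
top shaft_seat [0.558 0.067 0.175] 0.45 [283. 167.]
top lug_top [ 0.398 -0.214 -0.002] 0.19 [370. 226.]
top stop_face [0.562 0.07  0.   ] 0.6 [287. 178.]
top stop_face [ 0.721 -0.212  0.003] 0.45 [368. 134.]
top stop_face [0.37  0.365 0.   ] 0.41 [199. 233.]
top lift [ 0.56   0.067 -0.001] 0.56 [288. 178.]
top lift [0.556 0.064 0.176] 0.32 [284. 168.]
side crank_hub [ 0.456 -0.341  0.071] 0.63 [344. 187.]
side crank_handle [ 0.522 -0.358  0.102] 0.89 [329. 176.]
side crank_handle [ 0.278 -0.444  0.075] 0.67 [392. 179.]
side block [ 0.448 -0.339  0.   ] 0.92 [345. 202.]
side shaft_seat [0.562 0.069 0.175] 0.42
[... 305 characters left out ...]
33 [328. 175.]
{'time': 0.9, 'joint_positions': array([ 1.07994354e+00,  8.71876222e-02,  1.37068588e+00, -8.42753182e-06,
        1.68360623e+00, -1.03083148e-01]), 'qvel': array([ 0.00125345,  0.00019858, -0.00056084,  0.00046319,  0.00135409,
       -0.0002241 ]), 'joint_torque': array([ 1.11577483e-03, -3.40041411e+01, -3.02597272e+01,  7.20104808e-02,
        2.35846569e-02,  5.55668962e-06]), 'tool_pos': array([0.20796477, 0.50916519, 0.40471982]), 'ee_rot': array([3.14148119e+00, 1.99490974e-05, 2.75382206e+00]), 'wrist_force': array([0.08163339, 0.00560208, 0.23668045]), 'wrist_torque': array([-0.03127896,  0.00989051, -0.00824307]), 'finger_force': 0.0, 'width': 0.09387098414627038}
```

View pics/top0.png

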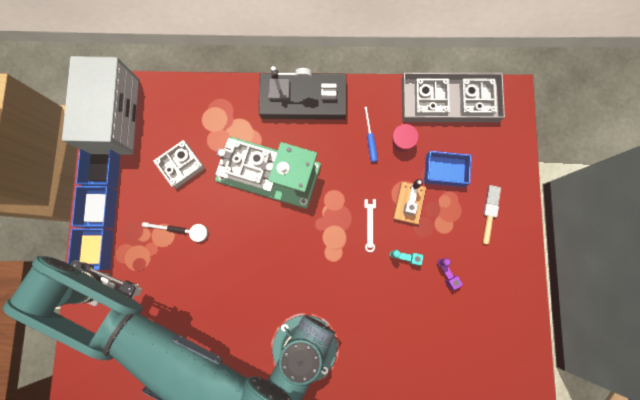

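View pics/side0.png

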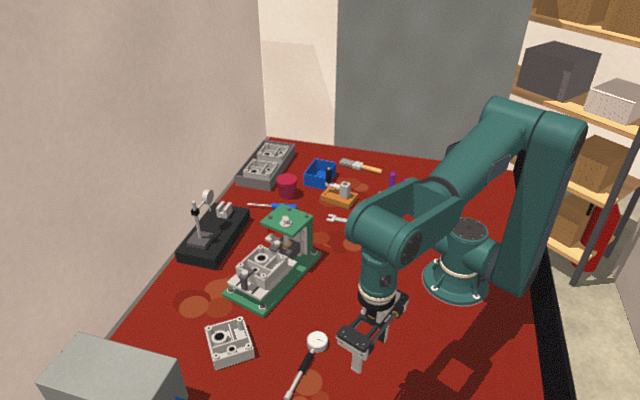

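```bash
python3 - <<'E'
from h import *
i=robot.snapshot('top'); save(cv2.resize(i[165:300,370:490],None,fx=4.4,fy=4.4,interpolation=cv2.INTER_CUBIC),'crop1')
m=robot.camera_model('wrist'); o=robot.get_obs()
Rm=cv2.Rodrigues(np.array(m['rvec'],float))[0]; c=-Rm.T@np.array(m['tvec']).ravel()
T=R.from_euler('xyz',o['ee_rot']).as_matrix()
print('cam in tool',T.T@(c-o['tool_pos']),'\naxes',(T.T@Rm.T).round(3),m['camera_matrix'],'\nT',T.round(3))
E
```

```text
cam in tool [0.08222575 0.00082576 0.01888261] 
axes [[-0.    -0.959 -0.283]
 [ 1.    -0.    -0.001]
 [ 0.001 -0.283  0.959]] [[336.05777959   0.         318.63824259]
 [  0.         336.05777959 195.73173002]
 [  0.           0.           1.        ]] 
T [[-0.926  0.378  0.   ]
 [ 0.378  0.926  0.   ]
 [-0.     0.    -1.   ]]
```

View pics/crop1.png

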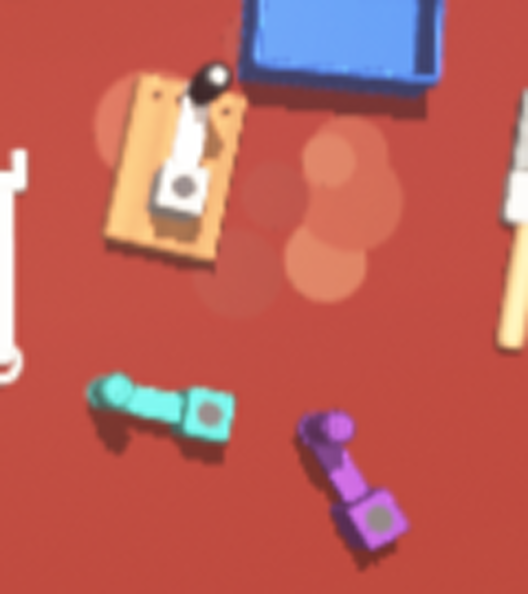

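The crank meant is the steel one on the wooden block (top px ~410,205; black handle, on block). The turquoise one (410,258) and the purple one (450,275) lie loose on the bench and are decoys. Next I plan the move over the shaft.

```bash
cat >> h.py <<'E'
def plan(wps,grip=None,dp=2):
    """wps: list of (pos,yaw,nrows); prints rows in groups of 8"""
    import json
    o=robot.get_obs(); p=np.array(o['tool_pos']); T=R.from_euler('xyz',o['ee_rot']); rows=[]
    for tp,ty,n in wps:
        G=R.from_euler('xyz',[np.pi,0,ty])
        for k in range(n):
            s=T.inv().apply((np.array(tp)-p)/(n-k))/0.04
            w=(T.inv()*G).as_rotvec()/(n-k)/0.1
            s=s.round(dp);w=w.round(dp); rows.append((s,w))
            p=p+T.apply(s*0.04); T=T*R.from_rotvec(w*0.1)
    for i in range(0,len(rows),8):
        b=rows[i:i+8]
        print('{"translation":',json.dumps([r[0].tolist() for r in b]),',\n "twist":',json.dumps([r[1].tolist() for r in b]),'}')
E
python3 -c "
from h import *
plan([((.56,.07,.48),1.2,16)])"
```

```text
{"translation": [[-0.77, -0.43, -0.12], [-0.81, -0.35, -0.12], [-0.84, -0.27, -0.12], [-0.86, -0.19, -0.12], [-0.87, -0.1, -0.12], [-0.88, -0.02, -0.12], [-0.88, 0.07, -0.12], [-0.87, 0.15, -0.12]] ,
 "twist": [[0.0, -0.0, 0.97], [0.0, -0.0, 0.97], [0.0, -0.0, 0.97], [0.0, -0.0, 0.97], [0.0, -0.0, 0.97], [0.0, -0.0, 0.97], [0.0, -0.0, 0.97], [0.0, -0.0, 0.97]] }
{"translation": [[-0.85, 0.23, -0.12], [-0.82, 0.31, -0.11], [-0.79, 0.39, -0.12], [-0.74, 0.47, -0.11], [-0.69, 0.53, -0.12], [-0.64, 0.6, -0.11], [-0.58, 0.66, -0.12], [-0.51, 0.72, -0.11]] ,
 "twist": [[0.0, -0.0, 0.97], [0.0, -0.0, 0.97], [0.0, -0.0, 0.97], [0.0, -0.0, 0.97], [0.0, -0.0, 0.97], [0.0, -0.0, 0.98], [0.0, -0.0, 0.97], [0.0, -0.0, 0.98]] }
```

Call:
play_rows(translation=[[-0.77, -0.43, -0.12], [-0.81, -0.35, -0.12], [-0.84, -0.27, -0.12], [-0.86, -0.19, -0.12], [-0.87, -0.1, -0.12], [-0.88, -0.02, -0.12], [-0.88, 0.07, -0.12], [-0.87, 0.15, -0.12]], twist=[[0, 0, 0.97], [0, 0, 0.97], [0, 0, 0.97], [0, 0, 0.97], [0, 0, 0.97], [0, 0, 0.97], [0, 0, 0.97], [0, 0, 0.97]], gripper=[1, 1, 1, 1, 1, 1, 1, 1])

```text
time: 1.75
tool_pos: [0.3852, 0.2881, 0.4435]
ee_rot: [3.141, -0.0, 1.974]
wrist_force: [-0.2, -0.3, 0.6]
width: 0.0938
finger_force: 0.0
```

Call:
play_rows(translation=[[-0.85, 0.23, -0.12], [-0.82, 0.31, -0.11], [-0.79, 0.39, -0.12], [-0.74, 0.47, -0.11], [-0.69, 0.53, -0.12], [-0.64, 0.6, -0.11], [-0.58, 0.66, -0.12], [-0.51, 0.72, -0.11]], twist=[[0, 0, 0.97], [0, 0, 0.97], [0, 0, 0.97], [0, 0, 0.97], [0, 0, 0.97], [0, 0, 0.98], [0, 0, 0.97], [0, 0, 0.98]], gripper=[1, 1, 1, 1, 1, 1, 1, 1])

```text
time: 2.55
tool_pos: [0.5609, 0.0688, 0.4802]
ee_rot: [3.141, -0.0, 1.196]
wrist_force: [0.6, -0.5, 0.0]
width: 0.0943
finger_force: 0.0
```

Call:
play_rows(translation=[[0, 0, 0], [0, 0, 0]], twist=[[0, 0, 0], [0, 0, 0]], gripper=[1, 1])

```text
time: 2.75
tool_pos: [0.5605, 0.0696, 0.4795]
ee_rot: [-3.14, -0.0, 1.199]
wrist_force: [0.2, 0.2, 0.4]
width: 0.094
finger_force: 0.0
```

```bash
python3 - <<'E'
from h import *
i=robot.snapshot('wrist'); 
for n in ['shaft_tip','shaft_seat']:
    for d in robot.spot_point(n,'wrist')[:2]:
        print(n,np.round(d['centre'],4),round(d['score'],2),proj('wrist',d['centre']).round()[0])
u=proj('wrist',(.558,.069,.2)).astype(int)[0]; print(u)
x,y=max(u[0]-50,0),max(u[1]-50,0)
save(cv2.resize(i[y:y+100,x:x+100],None,fx=6,fy=6,interpolation=cv2.INTER_CUBIC),'shaft'); print(x,y)
cv2.imwrite('pics/raw_shaft.png',i); o=robot.get_obs();print(o['time'],o['tool_pos'],o['ee_rot'],o['joint_positions'])
for n in ['lug_top','stop_face','lift']:
    for d in robot.spot_point(n,'wrist')[:1]: print(n,np.round(d['centre'],4),d['score'])
E
```

```text
shaft_tip [0.5565 0.067  0.2015] 0.9 [316. 209.]
shaft_tip [ 0.4532 -0.3391 -0.0049] 0.24 [346. 392.]
shaft_seat [0.5552 0.0667 0.1755] 0.93 [315. 201.]
[317 206]
267 156
2.9 [0.55954588 0.0710016  0.47997604] [-3.14133086e+00 -3.97563473e-04  1.20173478e+00] [2.55727489e-02 1.16991866e-01 1.19044997e+00 4.84366990e-04
 1.83423960e+00 3.94760360e-01]
lift [0.5572 0.0645 0.0028] 0.77
```

View pics/shaft.png

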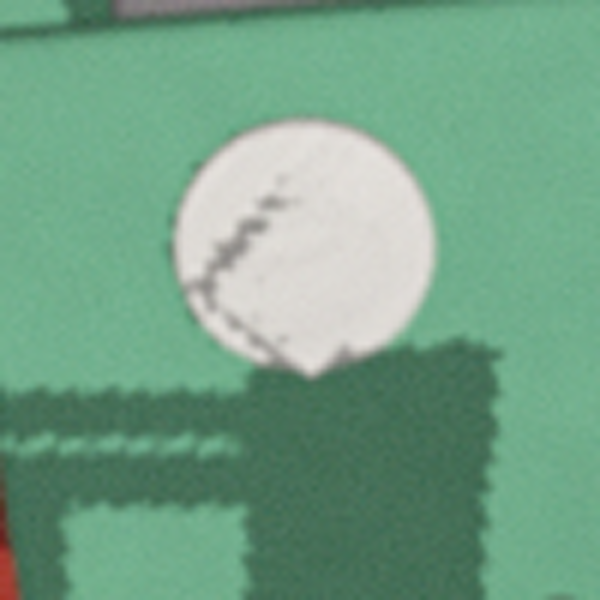

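```bash
python3 - <<'E'
from h import *
i=cv2.imread('pics/raw_shaft.png').astype(float)  # stored rgb order, fine
c=i[160:230,275:360].mean(2); print(np.percentile(c,[50,75,90,99]))
c=np.clip((c-195)/(235-195)*255,0,255).astype(np.uint8)
cv2.imwrite('pics/shaft2.png',cv2.resize(cv2.GaussianBlur(c,(0,0),.6),None,fx=9,fy=9,interpolation=cv2.INTER_CUBIC))
E
```

```text
[143.66666667 148.66666667 216.66666667 221.33333333]
```

View pics/shaft2.png

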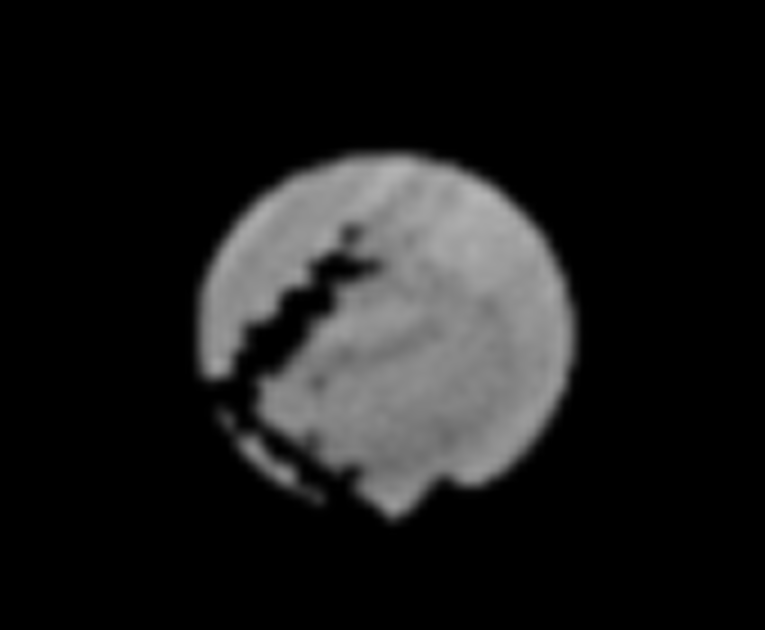

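```bash
python3 - <<'E'
from h import *
px=lambda a:np.array(a)/9+[275,160]
a,b,c=[ray('wrist',px(q),.195)[0] for q in [(255,400),(395,518),(375,265)]]
print(a,b,c)
print('yaws',np.degrees([np.arctan2(*(b-a)[[1,0]]),np.arctan2(*(c-a)[[1,0]])])%90, np.linalg.norm(b-a))
i=cv2.imread('pics/raw_shaft.png').astype(float)
m=((i.min(2)>175)*255).astype(np.uint8); m[:, :270]=0;m[:,365:]=0;m[:150]=0;m[235:]=0
ct=max(cv2.findContours(m,0,cv2.CHAIN_APPROX_NONE)[0],key=cv2.contourArea)
h=cv2.convexHull(ct)[:,0].astype(float)
h=h[h[:,1]<203]   # upper arc
# fit circle in world at z=.1757
w=ray('wrist',h,.1757)[:,:2]
A=np.c_[2*w,np.ones(len(w))]; s=np.linalg.lstsq(A,(w**2).sum(1),rcond=None)[0]
print('centre',s[:2],'r',np.sqrt(s[2]+s[:2]@s[:2]))
s19=cv2.minEnclosingCircle(ray('wrist',cv2.convexHull(ct)[:,0].astype(float),.1757)[:,:2].astype(np.float32));print(s19)
plan([((.452,-.341,.44),-.265,14)])
E
```

```text
[0.54734072 0.07286755 0.195     ] [0.55523133 0.05735121 0.195     ] [0.56240541 0.08093823 0.195     ]
yaws [26.95496805 28.17952692] 0.017407423421049197
centre [0.55848344 0.06948221] r 0.018954536097748064
((0.5582468509674072, 0.06942738592624664), 0.0193137526512146)
{"translation": [[-0.76, 0.09, 0.07], [-0.74, 0.16, 0.07], [-0.72, 0.24, 0.07], [-0.69, 0.32, 0.07], [-0.65, 0.39, 0.07], [-0.61, 0.45, 0.07], [-0.56, 0.51, 0.07], [-0.5, 0.57, 0.07]] ,
 "twist": [[-0.0, -0.0, 1.05], [-0.0, -0.0, 1.05], [-0.0, -0.0, 1.05], [-0.0, -0.0, 1.05], [-0.0, -0.0, 1.05], [-0.0, -0.0, 1.05], [-0.0, -0.0, 1.05], [-0.0, -0.0, 1.05]] }
{"translation": [[-0.44, 0.62, 0.07], [-0.37, 0.66, 0.07], [-0.3, 0.7, 0.08], [-0.23, 0.73, 0.07], [-0.15, 0.75, 0.08], [-0.08, 0.76, 0.07]] ,
 "twist": [[-0.0, -0.0, 1.04], [-0.0, -0.0, 1.05], [-0.0, -0.0, 1.04], [-0.0, -0.0, 1.05], [-0.0, -0.0, 1.04], [-0.0, -0.0, 1.05]] }
```

Call:
play_rows(translation=[[-0.76, 0.09, 0.07], [-0.74, 0.16, 0.07], [-0.72, 0.24, 0.07], [-0.69, 0.32, 0.07], [-0.65, 0.39, 0.07], [-0.61, 0.45, 0.07], [-0.56, 0.51, 0.07], [-0.5, 0.57, 0.07]], twist=[[0, 0, 1], [0, 0, 1], [0, 0, 1], [0, 0, 1], [0, 0, 1], [0, 0, 1], [0, 0, 1], [0, 0, 1]], gripper=[1, 1, 1, 1, 1, 1, 1, 1])

```text
time: 3.85
tool_pos: [0.5019, -0.1663, 0.4576]
ee_rot: [3.141, -0.001, 0.397]
wrist_force: [0.5, 1.0, -0.3]
width: 0.0943
finger_force: 0.0
```

```bash
python3 -c "
from h import *
plan([((.452,-.341,.44),-.265,8)])"
```

```text
{"translation": [[-0.36, 0.44, 0.06], [-0.32, 0.47, 0.05], [-0.28, 0.5, 0.06], [-0.23, 0.52, 0.05], [-0.19, 0.53, 0.06], [-0.14, 0.55, 0.05], [-0.1, 0.56, 0.06], [-0.06, 0.56, 0.05]] ,
 "twist": [[0.0, -0.0, 0.83], [0.0, -0.0, 0.83], [0.0, -0.0, 0.83], [0.0, -0.0, 0.83], [0.0, -0.0, 0.83], [-0.0, -0.0, 0.82], [-0.0, -0.0, 0.83], [-0.0, -0.01, 0.82]] }
```

Call:
play_rows(translation=[[-0.36, 0.44, 0.06], [-0.32, 0.47, 0.05], [-0.28, 0.5, 0.06], [-0.23, 0.52, 0.05], [-0.19, 0.53, 0.06], [-0.14, 0.55, 0.05], [-0.1, 0.56, 0.06], [-0.06, 0.56, 0.05]], twist=[[0, 0, 0.83], [0, 0, 0.83], [0, 0, 0.83], [0, 0, 0.83], [0, 0, 0.83], [0, 0, 0.82], [0, 0, 0.83], [0, 0, 0.82]], gripper=[1, 1, 1, 1, 1, 1, 1, 1])

```text
time: 4.65
tool_pos: [0.4528, -0.3408, 0.4399]
ee_rot: [-3.142, -0.0, -0.264]
wrist_force: [-0.4, -0.1, -0.3]
width: 0.0939
finger_force: 0.0
```

Call:
play_rows(translation=[[0, 0, 0], [0, 0, 0]], twist=[[0, 0, 0], [0, 0, 0]], gripper=[1, 1])

```text
time: 4.85
tool_pos: [0.4531, -0.3402, 0.4398]
ee_rot: [-3.141, 0.0, -0.261]
wrist_force: [1.1, -0.1, -1.1]
width: 0.0944
finger_force: 0.0
```

```bash
python3 - <<'E'
from h import *
i=robot.snapshot('wrist'); 
for n in ['crank_hub','crank_handle','crank_socket','block']:
    for d in robot.spot_point(n,'wrist')[:2]:
        print(n,np.round(d['centre'],4),round(d['score'],2),proj('wrist',d['centre']).round()[0])
u=proj('wrist',(.47,-.345,.08)).astype(int)[0]; 
x,y=max(u[0]-80,0),max(u[1]-75,0); print(x,y)
save(cv2.resize(i[y:y+150,x:x+160],None,fx=4,fy=4,interpolation=cv2.INTER_CUBIC),'crank'); 
cv2.imwrite('pics/raw_crank.png',i); o=robot.get_obs();print(o['time'],o['tool_pos'],o['ee_rot'],o['joint_positions'])
E
```

```text
crank_hub [ 0.2898 -0.3645  0.0397] 0.73 [370. 286.]
crank_hub [ 0.4539 -0.3402  0.0696] 0.58 [320. 177.]
crank_handle [ 0.3063 -0.2907  0.0798] 0.79 [311. 307.]
crank_handle [ 0.5217 -0.3574  0.1033] 0.78 [319. 112.]
crank_socket [ 2.921e-01 -3.605e-01  2.000e-04] 0.79 [363. 270.]
crank_socket [ 0.4501 -0.3415  0.0277] 0.58 [321. 172.]
block [ 0.4527 -0.3395 -0.0018] 0.56 [319. 165.]
block [ 0.5977 -0.4772  0.0021] 0.23 [403.  15.]
239 88
5.1 [ 0.45333173 -0.33968453  0.44027999] [ 3.14153926e+00 -6.36529280e-04 -2.60244946e-01] [-7.43206942e-01  1.19994579e-01  1.26503910e+00  2.52640678e-04
  1.75597045e+00  1.08788094e+00]
```

View pics/crank.png

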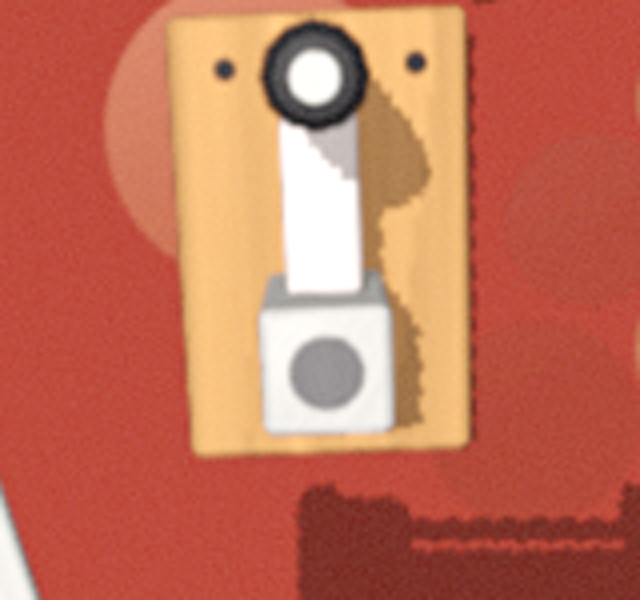

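```bash
python3 - <<'E'
from h import *
px=lambda a:np.array(a,float)/4+[239,88]
c=ray('wrist',px([(261,313),(388,306),(394,432),(268,435)]),.086); print(c.mean(0))
for a,b in [(0,1),(3,2),(3,0),(2,1)]:
    d=c[b]-c[a]; print(np.degrees(np.arctan2(d[1],d[0])),np.linalg.norm(d))
hc=ray('wrist',px([(327,373)]),.086)[0]; hh=ray('wrist',px([(314,77)]),.134)[0]
d=hh-hc; print(hc,hh,np.degrees(np.arctan2(d[1],d[0])),np.hypot(*d[:2]))
ar=ray('wrist',px([(284,140),(356,140),(288,290),(361,290)]),.068)
d=ar[0]+ar[1]-ar[2]-ar[3]; print('arm',np.degrees(np.arctan2(d[1],d[0])),np.linalg.norm(ar[0]-ar[1]))
E
```

```text
[ 0.45309973 -0.34154178  0.086     ]
-101.73756205210512 0.032260255780305204
-103.52763141162164 0.03283104462075314
-12.398783636489858 0.03236520223050136
-11.426509625099111 0.03338909951232324
[ 0.45297548 -0.34130526  0.086     ] [ 0.52660376 -0.35769447  0.134     ] -12.54910033451283 0.07543029961630847
arm -13.176187152789616 0.0185956832142753
```

```bash
python3 -c "
from h import *
plan([((.453,-.3414,.30),-.217,4),((.453,-.3414,.248),-.217,3)])"
```

```text
{"translation": [[0.0, 0.01, 0.88], [0.0, 0.01, 0.88], [0.0, 0.01, 0.87], [0.0, 0.01, 0.88], [0.0, 0.0, 0.43], [0.0, 0.0, 0.43], [0.0, 0.0, 0.44]] ,
 "twist": [[0.0, -0.0, -0.11], [0.0, -0.0, -0.11], [0.0, -0.0, -0.11], [0.0, -0.01, -0.1], [0.0, 0.0, -0.0], [0.0, 0.0, -0.0], [0.0, 0.0, -0.0]] }
```

Call:
play_rows(translation=[[0, 0.01, 0.88], [0, 0.01, 0.88], [0, 0.01, 0.87], [0, 0.01, 0.88], [0, 0, 0.43], [0, 0, 0.43], [0, 0, 0.44], [0, 0, 0]], twist=[[0, 0, -0.11], [0, 0, -0.11], [0, 0, -0.11], [0, 0, -0.1], [0, 0, 0], [0, 0, 0], [0, 0, 0], [0, 0, 0]], gripper=[1, 1, 1, 1, 1, 1, 1, 1])

```text
time: 5.9
tool_pos: [0.4521, -0.341, 0.2446]
ee_rot: [-3.138, 0.005, -0.218]
wrist_force: [-0.2, -0.3, -0.3]
width: 0.0941
finger_force: 0.0
```

Call:
play_rows(translation=[[0, 0, 0], [0, 0, 0], [0, 0, 0], [0, 0, 0], [0, 0, 0], [0, 0, 0], [0, 0, 0], [0, 0, 0]], twist=[[0, 0, 0], [0, 0, 0], [0, 0, 0], [0, 0, 0], [0, 0, 0], [0, 0, 0], [0, 0, 0], [0, 0, 0]], gripper=[-1, -1, -1, -1, -1, -1, -1, -1])

```text
time: 6.7
tool_pos: [0.4526, -0.3422, 0.2474]
ee_rot: [-3.141, 0.0, -0.219]
wrist_force: [-0.7, -0.7, 1.4]
width: 0.0338
finger_force: 30.0
```

Call:
play_rows(translation=[[0, 0, -0.3], [0, 0, -0.5], [0, 0, -0.8], [0, 0, -0.8], [0, 0, -0.9], [0, 0, -0.9], [0, 0, -0.7], [0, 0, -0.4]], twist=[[0, 0, 0], [0, 0, 0], [0, 0, 0], [0, 0, 0], [0, 0, 0], [0, 0, 0], [0, 0, 0], [0, 0, 0]], gripper=[-1, -1, -1, -1, -1, -1, -1, -1])

```text
time: 7.5
tool_pos: [0.4523, -0.342, 0.4628]
ee_rot: [3.14, -0.003, -0.219]
wrist_force: [-0.9, -0.3, -4.3]
width: 0.0341
finger_force: 30.0
```

```bash
python3 -c "
from h import *
o=robot.get_obs();print(o['tool_pos'],o['ee_rot'],o['wrist_force'],o['wrist_torque'],o['width'])
plan([((.558,.0695,.46),.482,16)])"
```

```text
[ 0.45229242 -0.34200559  0.46277513] [ 3.13978135e+00 -2.80873581e-03 -2.19235208e-01] [-0.87753495 -0.31048087 -4.32864472] [-4.87594928e-05  1.64462157e-01 -2.98311641e-03] 0.034076682299436285
{"translation": [[0.02, -0.66, 0.0], [0.05, -0.66, 0.0], [0.08, -0.66, 0.0], [0.11, -0.66, 0.0], [0.14, -0.65, 0.0], [0.17, -0.64, 0.0], [0.19, -0.64, 0.01], [0.22, -0.63, 0.0]] ,
 "twist": [[0.0, -0.0, -0.44], [0.0, -0.0, -0.44], [0.0, -0.0, -0.44], [0.0, -0.0, -0.44], [0.0, -0.0, -0.44], [0.0, -0.0, -0.44], [0.0, -0.0, -0.44], [0.0, -0.0, -0.44]] }
{"translation": [[0.25, -0.61, 0.01], [0.28, -0.6, 0.0], [0.3, -0.59, 0.01], [0.33, -0.58, 0.0], [0.35, -0.56, 0.01], [0.37, -0.55, 0.01], [0.4, -0.53, 0.0], [0.42, -0.51, 0.01]] ,
 "twist": [[0.0, -0.0, -0.44], [0.0, -0.0, -0.44], [0.01, -0.0, -0.44], [0.0, -0.0, -0.43], [0.01, -0.0, -0.44], [0.0, -0.0, -0.43], [0.01, -0.01, -0.44], [0.0, -0.0, -0.43]] }
```

Call:
play_rows(translation=[[0.02, -0.66, 0], [0.05, -0.66, 0], [0.08, -0.66, 0], [0.11, -0.66, 0], [0.14, -0.65, 0], [0.17, -0.64, 0], [0.19, -0.64, 0], [0.22, -0.63, 0]], twist=[[0, 0, -0.44], [0, 0, -0.44], [0, 0, -0.44], [0, 0, -0.44], [0, 0, -0.44], [0, 0, -0.44], [0, 0, -0.44], [0, 0, -0.44]], gripper=[-1, -1, -1, -1, -1, -1, -1, -1])

```text
time: 8.3
tool_pos: [0.5053, -0.1351, 0.4591]
ee_rot: [-3.141, 0.002, 0.134]
wrist_force: [0.2, -0.6, -4.0]
width: 0.0334
finger_force: 30.0
```

Call:
play_rows(translation=[[0.25, -0.61, 0], [0.28, -0.6, 0], [0.3, -0.59, 0], [0.33, -0.58, 0], [0.35, -0.56, 0], [0.37, -0.55, 0], [0.4, -0.53, 0], [0.42, -0.51, 0]], twist=[[0, 0, -0.44], [0, 0, -0.44], [0, 0, -0.44], [0, 0, -0.43], [0, 0, -0.44], [0, 0, -0.43], [0, 0, -0.44], [0, 0, -0.43]], gripper=[-1, -1, -1, -1, -1, -1, -1, -1])

```text
time: 9.1
tool_pos: [0.5581, 0.0701, 0.459]
ee_rot: [-3.141, 0.002, 0.484]
wrist_force: [-0.4, -0.9, -4.5]
width: 0.0338
finger_force: 30.0
```

Call:
play_rows(translation=[[0, 0, 0], [0, 0, 0], [0, 0, 0]], twist=[[0, 0, 0], [0, 0, 0], [0, 0, 0]], gripper=[-1, -1, -1])

```text
time: 9.4
tool_pos: [0.558, 0.0684, 0.4592]
ee_rot: [3.142, 0.001, 0.481]
wrist_force: [0.6, -0.1, -3.9]
width: 0.0336
finger_force: 30.0
```

```bash
python3 - <<'E'
from h import *
i=robot.snapshot('wrist')
for n in ['crank_hub','crank_handle','shaft_tip','shaft_seat']:
    for d in robot.spot_point(n,'wrist')[:1]:
        print(n,np.round(d['centre'],4),round(d['score'],2),proj('wrist',d['centre']).round()[0])
cv2.imwrite('pics/raw_held.png',i)
save(i[60:330,140:520],'held')
o=robot.get_obs();print(o['time'],o['tool_pos'],o['ee_rot'],o['wrist_force'])
plan([((.5583,.0695,.43),.482,3)])
E
```

```text
crank_hub [0.5555 0.0687 0.2805] 0.76 [315. 265.]
crank_handle [0.6225 0.1028 0.3164] 0.74 [316. 128.]
9.65 [0.55807625 0.06834094 0.45958247] [ 3.14151237e+00 -7.21272742e-06  4.80487978e-01] [-0.12713576 -0.07829425 -3.44317887]
{"translation": [[0.01, -0.01, 0.25], [0.0, -0.01, 0.24], [0.01, -0.0, 0.25]] ,
 "twist": [[0.0, -0.0, -0.01], [0.0, -0.0, -0.0], [0.0, -0.0, -0.01]] }
```

View pics/held.png

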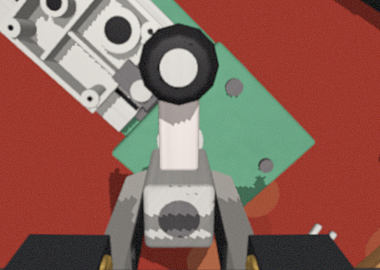

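```bash
python3 - <<'E'
from h import *
a=ray('wrist',[(319,278)],.2982)[0]; b=ray('wrist',[(319,126)],.3462)[0]; d=b-a
print(a,b,np.degrees(np.arctan2(d[1],d[0])),np.hypot(*d[:2]))
E
```

```text
[0.55896186 0.06848762 0.2982    ] [0.62596679 0.10343839 0.3462    ] 27.54721433281366 0.07557259694364789
```

Call:
play_rows(translation=[[0, -0.03, 0.25], [0, 0, 0.25], [0, 0, 0.25], [0, 0, 0.12], [0, 0, 0.1], [0, 0, 0]], twist=[[0, 0, 0], [0, 0, 0], [0, 0, 0], [0, 0, 0], [0, 0, 0], [0, 0, 0]], gripper=[-1, -1, -1, -1, -1, -1])

```text
time: 10.25
tool_pos: [0.5576, 0.0702, 0.4197]
ee_rot: [-3.141, 0.001, 0.482]
wrist_force: [-0.1, -0.0, -4.7]
width: 0.0339
finger_force: 30.0
```

Call:
play_rows(translation=[[0, 0, 0.08], [0, 0, 0.08], [0, 0, 0]], twist=[[0, 0, 0], [0, 0, 0], [0, 0, 0]], gripper=[-1, -1, -1])

```text
time: 10.55
tool_pos: [0.5578, 0.0699, 0.4146]
ee_rot: [3.14, -0.001, 0.481]
wrist_force: [1.0, -1.5, -4.0]
width: 0.0336
finger_force: 30.0
```

Call:
play_rows(translation=[[0, 0, 0.08], [0, 0, 0.08], [0, 0, 0.08], [0, 0, 0]], twist=[[0, 0, 0], [0, 0, 0], [0, 0, 0], [0, 0, 0]], gripper=[-1, -1, -1, -1])

```text
time: 10.95
tool_pos: [0.558, 0.069, 0.4044]
ee_rot: [3.138, -0.0, 0.48]
wrist_force: [2.4, -5.0, -2.0]
width: 0.0338
finger_force: 30.0
```

Call:
play_rows(translation=[[0, 0.02, 0], [0, 0, 0.08], [0, 0, 0.08], [0, 0, 0]], twist=[[0, 0, 0], [0, 0, 0], [0, 0, 0], [0, 0, 0]], gripper=[-1, -1, -1, -1])

```text
time: 11.35
tool_pos: [0.5583, 0.0687, 0.3978]
ee_rot: [3.139, 0.0, 0.481]
wrist_force: [2.0, -5.5, -2.5]
width: 0.034
finger_force: 30.0
```

Call:
play_rows(translation=[[0, 0, 0.05], [0, 0, 0.05], [0, 0, 0]], twist=[[0, 0, 0], [0, 0, 0], [0, 0, 0]], gripper=[-1, -1, -1])

```text
time: 11.65
tool_pos: [0.5582, 0.0687, 0.3941]
ee_rot: [3.139, 0.0, 0.481]
wrist_force: [1.5, -5.1, -2.7]
width: 0.034
finger_force: 30.0
```

Call:
play_rows(translation=[[0, 0.02, 0.04], [0, 0, 0.04], [0, 0, 0]], twist=[[0, 0, 0], [0, 0, 0], [0, 0, 0]], gripper=[-1, -1, -1])

```text
time: 11.95
tool_pos: [0.5581, 0.0684, 0.3934]
ee_rot: [3.14, -0.002, 0.481]
wrist_force: [-1.6, -5.5, 7.1]
width: 0.0338
finger_force: 30.0
```

Call:
play_rows(translation=[[0, 0, 0], [0, 0, 0], [0, 0, 0], [0, 0, -0.6], [0, 0, -1], [0, 0, -1], [0, 0, 0], [0, 0, 0]], twist=[[0, 0, 0], [0, 0, 0], [0, 0, 0], [0, 0, 0], [0, 0, 0], [0, 0, 0], [0, 0, 0], [0, 0, 0]], gripper=[1, 1, 1, 1, 1, 1, 1, 1])

```text
time: 12.75
tool_pos: [0.5584, 0.0691, 0.4959]
ee_rot: [3.141, -0.002, 0.482]
wrist_force: [-0.0, 0.5, -0.4]
width: 0.0927
finger_force: 0.0
```

```bash
python3 - <<'E'
from h import *
i=robot.snapshot('wrist')
for n in ['crank_hub','crank_handle']:
    for d in robot.spot_point(n,'wrist')[:1]: print(n,np.round(d['centre'],4),round(d['score'],2),proj('wrist',d['centre']).round()[0])
robot.snapshot('side')
for n in ['crank_hub','crank_handle','lug_top','stop_face','crank_socket','shaft_seat']:
    for d in robot.spot_point(n,'side')[:1]: print(n,np.round(d['centre'],4),round(d['score'],2))
save(i[40:360,140:520],'seated'); o=robot.get_obs();print(o['time'],o['tool_pos'],o['ee_rot'],o['wrist_force'])
E
```

```text
crank_hub [0.5566 0.0708 0.2126] 0.97 [316. 203.]
crank_handle [0.6202 0.1017 0.249 ] 0.88 [319. 118.]
crank_hub [0.561  0.0671 0.2177] 0.76
crank_handle [0.6209 0.1021 0.2518] 0.77
lug_top [0.6122 0.0494 0.0818] 0.65
stop_face [0.6232 0.0492 0.1132] 0.42
crank_socket [ 2.135e-01 -4.824e-01  2.000e-04] 0.82
shaft_seat [0.561  0.0706 0.1751] 0.38
13.25 [0.55840008 0.0687052  0.49460465] [-3.14110981e+00  6.56537444e-04  4.81779391e-01] [-0.11209254 -0.79087182  0.6628494 ]
```

View pics/seated.png

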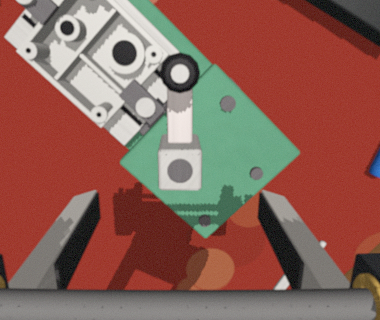

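Call:
play_rows(translation=[[0.94, 0, 0], [0.94, 0, 0], [0, 0, 0.5], [0, 0, 0.6], [0, 0, 0.5], [0, 0, 0]], twist=[[0, 0, 0], [0, 0, 0], [0, 0, 0], [0, 0, 0], [0, 0, 0], [0, 0, 0]], gripper=[1, 1, 1, 1, 1, 1])

```text
time: 13.85
tool_pos: [0.625, 0.1036, 0.4267]
ee_rot: [-3.138, 0.007, 0.482]
wrist_force: [-0.2, -0.0, -0.1]
width: 0.0941
finger_force: 0.0
```

Call:
play_rows(translation=[[0, 0, 0], [0, 0, 0], [0, 0, 0], [0, 0, 0], [0, 0, 0], [0, 0, 0], [0, 0, 0], [0, 0, 0]], twist=[[0, 0, 0], [0, 0, 0], [0, 0, 0], [0, 0, 0], [0, 0, 0], [0, 0, 0], [0, 0, 0], [0, 0, 0]], gripper=[-1, -1, -1, -1, -1, -1, -1, -1])

```text
time: 14.65
tool_pos: [0.625, 0.1036, 0.431]
ee_rot: [-3.141, 0.0, 0.482]
wrist_force: [-0.4, 0.2, 0.3]
width: 0.0332
finger_force: 0.0
```

```bash
cat >> h.py <<'E'
C=np.array([.5585,.0692])
def st(c=C):
    o=robot.get_obs(); d=o['tool_pos'][:2]-c; th=np.arctan2(d[1],d[0]); t=np.array([np.sin(th),-np.cos(th)])
    f=o['wrist_force'][:2]
    print('t',o['time'],'pos',o['tool_pos'].round(4),'th',np.degrees(th).round(1),'r',np.hypot(*d).round(4),'F',o['wrist_force'].round(1),'drive',(-f@t).round(2),'rad',(f@d/np.hypot(*d)).round(2),'w',o['width'],'yaw',o['ee_rot'][2])
E
python3 -c "
from h import *
st()"
```

```text
t 14.65 pos [0.625  0.1036 0.431 ] th 27.3 r 0.0749 F [-0.4  0.2  0.3] drive 0.34 rad -0.23 w 0.03324154983844935 yaw 0.48177569830874134
```

Call:
play_rows(translation=[[0, 0, 0], [0, 0, 0], [0, 0, 0], [-0.03, 0.33, 0], [-0.08, 0.31, 0], [-0.14, 0.3, 0], [-0.19, 0.27, 0]], twist=[[0, 0, 0], [0, 0, 0], [0, 0, 0], [0, 0, 0], [0, 0, 0], [0, 0, 0], [0, 0, 0]], gripper=[-1, -1, -1, -1, -1, -1, -1])

```text
time: 15.35
tool_pos: [0.632, 0.0513, 0.431]
ee_rot: [-3.141, -0.0, 0.482]
wrist_force: [-2.4, 2.9, 0.4]
width: 0.0238
finger_force: 30.0
```

```bash
python3 -c "
from h import *
st()"
```

```text
t 15.35 pos [0.632  0.0513 0.431 ] th -13.7 r 0.0757 F [-2.4  2.9  0.4] drive 2.24 rad -3.03 w 0.02378516737496688 yaw 0.4816126456786429
```

Call:
play_rows(translation=[[-0.5, 0.42, 0], [-0.61, 0.22, 0], [-0.65, 0, 0], [-0.61, -0.22, 0], [-0.5, -0.42, 0], [-0.33, -0.56, 0], [-0.11, -0.64, 0], [0.11, -0.64, 0]], twist=[[0, 0, 0], [0, 0, 0], [0, 0, 0], [0, 0, 0], [0, 0, 0], [0, 0, 0], [0, 0, 0], [0, 0, 0]], gripper=[-1, -1, -1, -1, -1, -1, -1, -1])

```text
time: 16.15
tool_pos: [0.4837, 0.0565, 0.4311]
ee_rot: [3.136, -0.001, 0.477]
wrist_force: [6.5, -2.2, -6.0]
width: 0.024
finger_force: 30.0
```

```bash
python3 -c "
from h import *
st()"
```

```text
t 16.15 pos [0.4837 0.0565 0.4311] th -170.3 r 0.0759 F [ 6.5 -2.2 -6. ] drive 3.24 rad -6.06 w 0.024011014188225887 yaw 0.4774268037498097
```

Call:
play_rows(translation=[[0.34, -0.56, 0.02], [0.51, -0.41, 0], [0.61, -0.22, 0], [0.65, 0, 0], [0.61, 0.22, 0], [0.5, 0.42, 0], [0.33, 0.56, 0], [0.11, 0.64, 0]], twist=[[0, 0, 0], [0, 0, 0], [0, 0, 0], [0, 0, 0], [0, 0, 0], [0, 0, 0], [0, 0, 0], [0, 0, 0]], gripper=[-1, -1, -1, -1, -1, -1, -1, -1])

```text
time: 16.95
tool_pos: [0.6265, 0.1021, 0.4306]
ee_rot: [-3.141, 0.003, 0.482]
wrist_force: [-7.0, 0.5, 0.1]
width: 0.0235
finger_force: 30.0
```

```bash
python3 -c "
from h import *
st()
robot.snapshot('side')
for n in ['crank_hub','crank_handle','lug_top','stop_face']:
    for d in robot.spot_point(n,'side')[:1]: print(n,np.round(d['centre'],4),round(d['score'],2))
"
```

```text
t 16.95 pos [0.6265 0.1021 0.4306] th 25.8 r 0.0755 F [-7.   0.5  0.1] drive 3.46 rad -6.08 w 0.0235424366184624 yaw 0.4821314213341208
crank_hub [0.5606 0.0707 0.2138] 0.68
crank_handle [0.6231 0.0997 0.2493] 0.73
lug_top [0.6141 0.048  0.097 ] 0.76
stop_face [0.6218 0.053  0.112 ] 0.49
```

Call:
play_rows(translation=[[-0.13, 0.64, 0], [-0.34, 0.56, 0], [-0.5, 0.41, 0], [-0.61, 0.21, 0], [-0.65, 0, 0], [-0.61, -0.22, 0], [-0.5, -0.42, 0], [-0.32, -0.56, 0]], twist=[[0, 0, 0], [0, 0, 0], [0, 0, 0], [0, 0, 0], [0, 0, 0], [0, 0, 0], [0, 0, 0], [0, 0, 0]], gripper=[-1, -1, -1, -1, -1, -1, -1, -1])

```text
time: 18.0
tool_pos: [0.5069, 0.0125, 0.431]
ee_rot: [3.137, -0.004, 0.48]
wrist_force: [4.9, 1.4, -1.8]
width: 0.0239
finger_force: 30.0
```

```bash
python3 -c "
from h import *
st()
robot.snapshot('side')
for n in ['crank_hub','lug_top','stop_face']:
    for d in robot.spot_point(n,'side')[:1]: print(n,np.round(d['centre'],4),round(d['score'],2))
"
```

```text
t 18.0 pos [0.5069 0.0125 0.431 ] th -132.3 r 0.0767 F [ 4.9  1.4 -1.8] drive 2.68 rad -4.26 w 0.02391821359184079 yaw 0.47953049017378624
crank_hub [0.5627 0.0714 0.2141] 0.82
lug_top [0.6138 0.0514 0.102 ] 0.79
stop_face [0.6215 0.0508 0.1115] 0.43
```

Call:
play_rows(translation=[[-0.1, -0.64, 0], [0.12, -0.64, 0], [0.33, -0.56, 0], [0.5, -0.42, 0], [0.61, -0.22, 0], [0.65, 0, 0]], twist=[[0, 0, 0], [0, 0, 0], [0, 0, 0], [0, 0, 0], [0, 0, 0], [0, 0, 0]], gripper=[-1, -1, -1, -1, -1, -1])

```text
time: 18.8
tool_pos: [0.5375, 0.1409, 0.4305]
ee_rot: [3.139, 0.002, 0.482]
wrist_force: [-0.5, -7.9, 1.8]
width: 0.0235
finger_force: 30.0
```

```bash
python3 -c "
from h import *
st()
i=robot.snapshot('side')
for n in ['lug_top','stop_face']:
    for d in robot.spot_point(n,'side')[:1]: print(n,np.round(d['centre'],4),round(d['score'],2))
save(cv2.resize(i[205:275,235:320],None,fx=8,fy=8,interpolation=cv2.INTER_CUBIC),'lug')
"
```

```text
t 18.8 pos [0.5375 0.1409 0.4305] th 106.3 r 0.0747 F [-0.5 -7.9  1.8] drive 2.7 rad -7.49 w 0.023522295488083007 yaw 0.4822796357390864
lug_top [0.6121 0.0499 0.1062] 0.84
stop_face [0.6209 0.0512 0.1108] 0.45
```

View pics/lug.png

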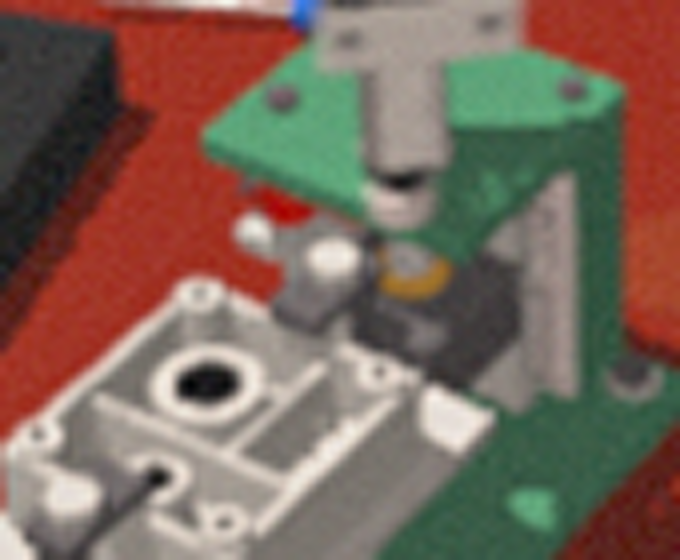

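Call:
play_rows(translation=[[0.31, 0.1, 0], [0.3, 0.14, 0], [0.27, 0.19, 0], [0.23, 0.23, 0], [0.19, 0.27, 0], [0.14, 0.3, 0]], twist=[[0, 0, 0], [0, 0, 0], [0, 0, 0], [0, 0, 0], [0, 0, 0], [0, 0, 0]], gripper=[-1, -1, -1, -1, -1, -1])

```text
time: 19.55
tool_pos: [0.611, 0.1229, 0.4303]
ee_rot: [-3.141, 0.002, 0.482]
wrist_force: [-5.8, -1.7, 5.8]
width: 0.0233
finger_force: 30.0
```

```bash
python3 -c "
from h import *
st()
robot.snapshot('side')
for n in ['lug_top','stop_face']:
    for d in robot.spot_point(n,'side')[:1]: print(n,np.round(d['centre'],4),round(d['score'],2))
"
```

```text
t 19.55 pos [0.611  0.1229 0.4303] th 45.6 r 0.0751 F [-5.8 -1.7  5.8] drive 2.95 rad -5.25 w 0.023250385255661594 yaw 0.4818378526154945
lug_top [0.6157 0.0496 0.1103] 0.86
stop_face [0.621  0.0529 0.1143] 0.37
```

Call:
play_rows(translation=[[0.05, 0.16, 0], [0.03, 0.16, 0], [0.02, 0.16, 0], [0.01, 0.16, 0], [-0.01, 0.16, 0], [-0.02, 0.16, 0]], twist=[[0, 0, 0], [0, 0, 0], [0, 0, 0], [0, 0, 0], [0, 0, 0], [0, 0, 0]], gripper=[-1, -1, -1, -1, -1, -1])

```text
time: 20.3
tool_pos: [0.6311, 0.0909, 0.4301]
ee_rot: [-3.14, 0.001, 0.482]
wrist_force: [-5.3, 1.4, 4.9]
width: 0.0234
finger_force: 30.0
```

```bash
python3 -c "
from h import *
st()
"
```

```text
t 20.3 pos [0.6311 0.0909 0.4301] th 16.6 r 0.0758 F [-5.3  1.4  4.9] drive 2.89 rad -4.7 w 0.023389546409035313 yaw 0.48243569601323744
```

Call:
play_rows(translation=[[-0.04, 0.16, 0], [-0.05, 0.15, 0], [-0.06, 0.15, 0], [-0.08, 0.15, 0]], twist=[[0, 0, 0], [0, 0, 0], [0, 0, 0], [0, 0, 0]], gripper=[-1, -1, -1, -1])

```text
time: 20.7
tool_pos: [0.6344, 0.0651, 0.4303]
ee_rot: [-3.14, -0.001, 0.483]
wrist_force: [-4.1, 3.4, 4.3]
width: 0.0234
finger_force: 30.0
```

```bash
python3 -c "
from h import *
st()
robot.snapshot('side')
for n in ['lug_top','stop_face']:
    for d in robot.spot_point(n,'side')[:1]: print(n,np.round(d['centre'],4),round(d['score'],2))
"
```

```text
t 20.7 pos [0.6344 0.0651 0.4303] th -3.1 r 0.076 F [-4.1  3.4  4.3] drive 3.17 rad -4.3 w 0.023444817642291595 yaw 0.4826151911118859
lug_top [0.611  0.0484 0.108 ] 0.93
stop_face [0.6187 0.0549 0.1133] 0.5
```

Call:
play_rows(translation=[[-0.09, 0.14, 0], [-0.1, 0.13, 0], [-0.11, 0.12, 0], [-0.12, 0.11, 0], [-0.13, 0.1, 0], [-0.14, 0.09, 0]], twist=[[0, 0, 0], [0, 0, 0], [0, 0, 0], [0, 0, 0], [0, 0, 0], [0, 0, 0]], gripper=[-1, -1, -1, -1, -1, -1])

```text
time: 21.45
tool_pos: [0.6225, 0.0275, 0.4304]
ee_rot: [-3.141, -0.001, 0.482]
wrist_force: [-2.0, 5.0, 3.8]
width: 0.0233
finger_force: 30.0
```

```bash
python3 -c "
from h import *
st()
"
```

```text
t 21.45 pos [0.6225 0.0275 0.4304] th -33.1 r 0.0764 F [-2.   5.   3.8] drive 3.08 rad -4.35 w 0.023264327590016596 yaw 0.4819286405380945
```

Call:
play_rows(translation=[[-0.15, 0.07, 0], [-0.15, 0.06, 0], [-0.16, 0.05, 0], [-0.16, 0.03, 0], [-0.16, 0.02, 0]], twist=[[0, 0, 0], [0, 0, 0], [0, 0, 0], [0, 0, 0], [0, 0, 0]], gripper=[-1, -1, -1, -1, -1])

```text
time: 21.95
tool_pos: [0.5991, 0.0047, 0.4306]
ee_rot: [3.14, -0.002, 0.481]
wrist_force: [2.0, 3.0, 4.4]
width: 0.0235
finger_force: 30.0
```

```bash
python3 -c "
from h import *
st()
robot.snapshot('side')
for n in ['lug_top','stop_face']:
    for d in robot.spot_point(n,'side')[:1]: print(n,np.round(d['centre'],4),round(d['score'],2))
"
```

```text
t 21.95 pos [0.5991 0.0047 0.4306] th -57.8 r 0.0763 F [2.  3.  4.4] drive 3.33 rad -1.45 w 0.02350710942677016 yaw 0.4814003399666391
lug_top [0.6126 0.0456 0.1094] 0.91
stop_face [0.6237 0.0529 0.1084] 0.62
```

Call:
play_rows(translation=[[-0.16, 0.01, 0], [-0.16, -0.01, 0], [-0.16, -0.02, 0], [-0.16, -0.03, 0]], twist=[[0, 0, 0], [0, 0, 0], [0, 0, 0], [0, 0, 0]], gripper=[-1, -1, -1, -1])

```text
time: 22.5
tool_pos: [0.5754, -0.0053, 0.4307]
ee_rot: [3.14, -0.001, 0.481]
wrist_force: [2.8, 0.3, 4.1]
width: 0.0237
finger_force: 30.0
```

```bash
python3 -c "
from h import *
st()
"
```

```text
t 22.5 pos [ 0.5754 -0.0053  0.4307] th -77.2 r 0.0764 F [2.8 0.3 4.1] drive 2.77 rad 0.32 w 0.023734305308231902 yaw 0.4813539254897785
```

Call:
play_rows(translation=[[-0.16, -0.05, 0], [-0.15, -0.06, 0], [-0.14, -0.08, 0], [-0.14, -0.09, 0]], twist=[[0, 0, 0], [0, 0, 0], [0, 0, 0], [0, 0, 0]], gripper=[-1, -1, -1, -1])

```text
time: 22.9
tool_pos: [0.5492, -0.0065, 0.4307]
ee_rot: [3.139, -0.001, 0.481]
wrist_force: [3.4, -0.5, 4.8]
width: 0.0235
finger_force: 30.0
```

```bash
python3 -c "
from h import *
st()
robot.snapshot('side')
for n in ['lug_top','stop_face']:
    for d in robot.spot_point(n,'side')[:1]: print(n,np.round(d['centre'],4),round(d['score'],2))
"
```

```text
t 22.9 pos [ 0.5492 -0.0065  0.4307] th -97.0 r 0.0763 F [ 3.4 -0.5  4.8] drive 3.4 rad 0.06 w 0.023539649878260793 yaw 0.48086780586839106
lug_top [0.6153 0.0518 0.1122] 0.7
stop_face [ 0.3982 -0.2121  0.0013] 0.51
```

Call:
play_rows(translation=[[-0.13, -0.1, 0], [-0.12, -0.11, 0], [-0.11, -0.12, 0], [-0.1, -0.13, 0]], twist=[[0, 0, 0], [0, 0, 0], [0, 0, 0], [0, 0, 0]], gripper=[-1, -1, -1, -1])

```text
time: 23.45
tool_pos: [0.5252, 0.0008, 0.4309]
ee_rot: [3.136, -0.002, 0.48]
wrist_force: [6.6, -3.8, 3.6]
width: 0.0236
finger_force: 30.0
```

```bash
python3 -c "
from h import *
st()
"
```

```text
t 23.45 pos [0.5252 0.0008 0.4309] th -115.9 r 0.0761 F [ 6.6 -3.8  3.6] drive 7.63 rad 0.55 w 0.02364462652318088 yaw 0.48018778024767084
```

Call:
play_rows(translation=[[-0.04, -0.05, 0], [0, 0, 0]], twist=[[0, 0, 0], [0, 0, 0]], gripper=[-1, -1])

```text
time: 23.65
tool_pos: [0.523, 0.0018, 0.4309]
ee_rot: [3.135, -0.003, 0.48]
wrist_force: [5.3, -3.2, 4.6]
width: 0.0235
finger_force: 30.0
```

```bash
python3 -c "
from h import *
st()
"
```

```text
t 23.65 pos [0.523  0.0018 0.4309] th -117.8 r 0.0761 F [ 5.3 -3.2  4.6] drive 6.16 rad 0.32 w 0.023522665013454937 yaw 0.48030630014680153
```

Call:
play_rows(translation=[[-0.03, -0.06, 0], [-0.03, -0.06, 0]], twist=[[0, 0, 0], [0, 0, 0]], gripper=[-1, -1])

```text
time: 23.85
tool_pos: [0.5192, 0.0043, 0.431]
ee_rot: [3.133, -0.003, 0.479]
wrist_force: [7.9, -6.6, 4.1]
width: 0.0236
finger_force: 30.0
```

```bash
python3 -c "
from h import *
st()
"
```

```text
t 23.85 pos [0.5192 0.0043 0.431 ] th -121.2 r 0.0759 F [ 7.9 -6.6  4.1] drive 10.19 rad 1.58 w 0.023622085767496675 yaw 0.47931047532463267
```

Call:
play_rows(translation=[[0, 0, 0], [0, 0, 0], [0, 0, 0], [0, 0, 0]], twist=[[0, 0, 0], [0, 0, 0], [0, 0, 0], [0, 0, 0]], gripper=[-1, -1, -1, -1])

```text
time: 24.25
tool_pos: [0.5192, 0.0043, 0.431]
ee_rot: [3.133, -0.003, 0.479]
wrist_force: [6.0, -5.3, 4.3]
width: 0.0235
finger_force: 30.0
```

```bash
python3 -c "
from h import *
st()
"
```

```text
t 24.25 pos [0.5192 0.0043 0.431 ] th -121.2 r 0.0759 F [ 6.  -5.3  4.3] drive 7.88 rad 1.47 w 0.023461181129043572 yaw 0.4793746989880565
```

Call:
play_rows(translation=[[0, 0, 0], [0, 0, 0], [0, 0, 0], [0, 0, 0], [0, 0, -0.4], [0, 0, -0.8], [0, 0, -0.8], [0, 0, -0.8]], twist=[[0, 0, 0], [0, 0, 0], [0, 0, 0], [0, 0, 0], [0, 0, 0], [0, 0, 0], [0, 0, 0], [0, 0, 0]], gripper=[1, 1, 1, 1, 1, 1, 1, 1])

```text
time: 25.05
tool_pos: [0.5177, 0.0065, 0.5421]
ee_rot: [-3.139, 0.003, 0.483]
wrist_force: [0.5, -0.6, 0.8]
width: 0.0844
finger_force: 0.0
```

Call:
play_rows(translation=[[0, 0, 0], [0, 0, 0], [0, 0, 0]], twist=[[0, 0, 0], [0, 0, 0], [0, 0, 0]], gripper=[1, 1, 1])

```text
time: 25.35
tool_pos: [0.5181, 0.0063, 0.54]
ee_rot: [-3.139, 0.004, 0.482]
wrist_force: [0.3, 1.2, -0.4]
width: 0.0939
finger_force: 0.0
```

```bash
python3 - <<'E'
from h import *
i=robot.snapshot('wrist')
for n in ['crank_hub','crank_handle']:
    for d in robot.spot_point(n,'wrist')[:1]: print(n,np.round(d['centre'],4),round(d['score'],2))
robot.snapshot('side')
for n in ['crank_hub','lug_top','stop_face']:
    for d in robot.spot_point(n,'side')[:1]: print(n,np.round(d['centre'],4),round(d['score'],2))
save(i,'end'); st()
E
```

```text
crank_hub [ 0.2893 -0.3647  0.0389] 0.93
crank_handle [ 0.5279 -0.0027  0.2493] 0.81
crank_hub [ 0.2181 -0.4824  0.0407] 0.87
lug_top [0.6135 0.052  0.1144] 0.62
stop_face [0.6209 0.0522 0.1113] 0.38
t 25.7 pos [0.518  0.0061 0.5417] th -122.7 r 0.075 F [-0.   0.2  0.2] drive -0.16 rad -0.18 w 0.09394999751154612 yaw 0.4818055034676525
```

View pics/end.png

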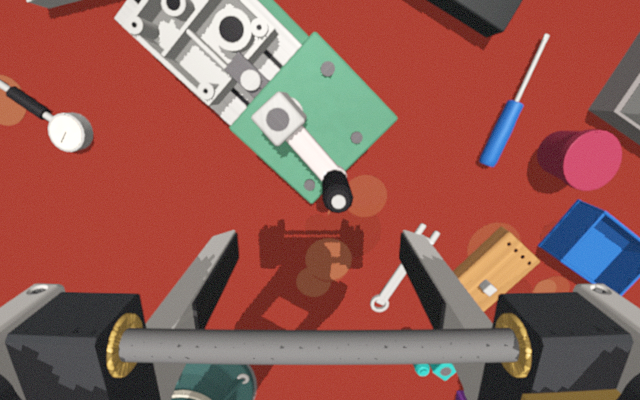

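```bash
python3 - <<'E'
from h import *
a=ray('wrist',[(278,120)],.2326)[0]; b=ray('wrist',[(338,201)],.2806)[0]; d=b-a
print(a,b,np.degrees(np.arctan2(d[1],d[0])),np.hypot(*d[:2]))
E
```

```text
[0.55927834 0.06664218 0.2326    ] [ 0.53172227 -0.00314432  0.2806    ] -111.547200892294 0.07502994008566223
```

Call:
play_rows(translation=[[0, 0, 0], [0, 0, 0], [0, 0, 0], [0, 0, 0], [0, 0, 0], [0, 0, 0], [0, 0, 0], [0, 0, 0]], twist=[[0, 0, 0], [0, 0, 0], [0, 0, 0], [0, 0, 0], [0, 0, 0], [0, 0, 0], [0, 0, 0], [0, 0, 0]], gripper=[1, 1, 1, 1, 1, 1, 1, 1])

```text
time: 26.5
tool_pos: [0.518, 0.0061, 0.5423]
ee_rot: [-3.142, -0.0, 0.482]
wrist_force: [-0.9, -0.2, 1.0]
width: 0.0939
finger_force: 0.0
```

```bash
python3 - <<'E'
from h import *
i=robot.snapshot('wrist'); j=cv2.cvtColor(cv2.imread('pics/end.png'),cv2.COLOR_BGR2RGB)
f=cv2.absdiff(i,j).astype(float).mean(2)[80:230,230:380]; print(f.mean(),f.max(),(f>25).sum())
dark=lambda im:[np.argwhere(im[150:225,300:370].max(2)<60).mean(0)]
print(dark(i),dark(j))
E
```

```text
6.6987407407407416 131.0 1486
[array([38.698941  , 34.10287443])] [array([38.22734027, 35.19167905])]
```

```bash
python3 -c "
from h import *
plan([((.531,-.0005,.54),.482,2),((.531,-.0005,.431),.482,4)])"
```

```text
{"translation": [[0.11, 0.15, 0.03], [0.1, 0.15, 0.03], [0.0, -0.0, 0.68], [0.0, -0.0, 0.68], [0.0, -0.0, 0.68], [0.0, -0.0, 0.68]] ,
 "twist": [[-0.0, -0.0, -0.0], [-0.0, -0.0, -0.0], [-0.0, -0.0, -0.0], [-0.0, -0.0, -0.0], [-0.0, -0.0, -0.0], [-0.0, -0.0, -0.0]] }
```

Call:
play_rows(translation=[[0.11, 0.15, 0.03], [0.1, 0.15, 0.03], [0, 0, 0.68], [0, 0, 0.68], [0, 0, 0.68], [0, 0, 0.68], [0, 0, 0], [0, 0, 0]], twist=[[0, 0, 0], [0, 0, 0], [0, 0, 0], [0, 0, 0], [0, 0, 0], [0, 0, 0], [0, 0, 0], [0, 0, 0]], gripper=[1, 1, 1, 1, 1, 1, 1, 1])

```text
time: 27.35
tool_pos: [0.5314, -0.0009, 0.431]
ee_rot: [-3.141, 0.001, 0.482]
wrist_force: [0.3, -0.1, 0.4]
width: 0.0942
finger_force: 0.0
```

Call:
play_rows(translation=[[0, 0, 0], [0, 0, 0], [0, 0, 0], [0, 0, 0], [0, 0, 0], [0, 0, 0], [0, 0, 0], [0, 0, 0]], twist=[[0, 0, 0], [0, 0, 0], [0, 0, 0], [0, 0, 0], [0, 0, 0], [0, 0, 0], [0, 0, 0], [0, 0, 0]], gripper=[-1, -1, -1, -1, -1, -1, -1, -1])

```text
time: 28.15
tool_pos: [0.531, -0.0006, 0.431]
ee_rot: [-3.141, 0.0, 0.482]
wrist_force: [0.1, 0.3, 0.1]
width: 0.0333
finger_force: 0.0
```

Call:
play_rows(translation=[[0, 0, 0], [0, 0, 0], [0, 0, 0], [0, 0, 0]], twist=[[0, 0, 0], [0, 0, 0], [0, 0, 0], [0, 0, 0]], gripper=[-1, -1, -1, -1])

```text
time: 28.55
tool_pos: [0.5312, -0.0011, 0.4312]
ee_rot: [3.14, -0.0, 0.481]
wrist_force: [2.0, -3.3, 0.0]
width: 0.0234
finger_force: 30.0
```

```bash
python3 -c "
from h import *
st()"
```

```text
t 28.55 pos [ 0.5312 -0.0011  0.4312] th -111.2 r 0.0754 F [ 2.  -3.3  0. ] drive 3.03 rad 2.41 w 0.02336875990887952 yaw 0.4811837338238647
```

Call:
play_rows(translation=[[-0.05, -0.06, 0]], twist=[[0, 0, 0]], gripper=[-1])

```text
time: 28.65
tool_pos: [0.5288, -0.0001, 0.4313]
ee_rot: [3.138, -0.002, 0.481]
wrist_force: [5.0, -3.4, -1.3]
width: 0.0239
finger_force: 30.0
```

```bash
python3 -c "
from h import *
st()"
```

```text
t 28.65 pos [ 5.288e-01 -1.000e-04  4.313e-01] th -113.2 r 0.0754 F [ 5.  -3.4 -1.3] drive 5.89 rad 1.16 w 0.02390357284874651 yaw 0.4808039487788902
```

Call:
play_rows(translation=[[-0.05, -0.06, 0]], twist=[[0, 0, 0]], gripper=[-1])

```text
time: 28.75
tool_pos: [0.526, 0.0011, 0.4313]
ee_rot: [3.138, -0.003, 0.481]
wrist_force: [7.2, -4.3, -1.3]
width: 0.0235
finger_force: 30.0
```

```bash
python3 -c "
from h import *
st()"
```

```text
t 28.75 pos [0.526  0.0011 0.4313] th -115.5 r 0.0754 F [ 7.2 -4.3 -1.3] drive 8.35 rad 0.8 w 0.023460546177664864 yaw 0.4808862002743195
```

Call:
play_rows(translation=[[-0.03, -0.05, 0], [0, 0, 0], [0, 0, 0], [0, 0, 0]], twist=[[0, 0, 0], [0, 0, 0], [0, 0, 0], [0, 0, 0]], gripper=[-1, -1, -1, -1])

```text
time: 29.15
tool_pos: [0.524, 0.0022, 0.4313]
ee_rot: [3.137, -0.003, 0.481]
wrist_force: [5.8, -3.6, -0.6]
width: 0.0231
finger_force: 30.0
```

```bash
python3 -c "
from h import *
st()"
```

```text
t 29.15 pos [0.524  0.0022 0.4313] th -117.2 r 0.0753 F [ 5.8 -3.6 -0.6] drive 6.79 rad 0.54 w 0.02308873896945251 yaw 0.4807742641524402
```

Call:
play_rows(translation=[[0.01, 0.02, 0], [0.01, 0.02, 0], [0, 0, 0]], twist=[[0, 0, 0], [0, 0, 0], [0, 0, 0]], gripper=[-1, -1, -1])

```text
time: 29.45
tool_pos: [0.525, 0.0016, 0.4312]
ee_rot: [3.14, -0.001, 0.481]
wrist_force: [3.7, -2.5, 0.1]
width: 0.0237
finger_force: 30.0
```

```bash
python3 -c "
from h import *
st()"
```

```text
t 29.45 pos [0.525  0.0016 0.4312] th -116.4 r 0.0755 F [ 3.7 -2.5  0.1] drive 4.41 rad 0.62 w 0.023671483686411834 yaw 0.4813247915800909
```

Call:
play_rows(translation=[[0.01, 0.02, 0], [0, 0, 0], [0.01, 0.02, 0], [0, 0, 0]], twist=[[0, 0, 0], [0, 0, 0], [0, 0, 0], [0, 0, 0]], gripper=[-1, -1, -1, -1])

```text
time: 29.85
tool_pos: [0.526, 0.001, 0.4311]
ee_rot: [-3.141, 0.0, 0.482]
wrist_force: [1.7, -3.0, 0.1]
width: 0.0237
finger_force: 30.0
```

```bash
python3 -c "
from h import *
st()"
```

```text
t 29.85 pos [0.526  0.001  0.4311] th -115.4 r 0.0756 F [ 1.7 -3.   0.1] drive 2.79 rad 2.0 w 0.023676819222894246 yaw 0.481896153715184
```

Call:
play_rows(translation=[[0.01, 0.02, 0], [0, 0, 0], [0.01, 0.02, 0], [0, 0, 0]], twist=[[0, 0, 0], [0, 0, 0], [0, 0, 0], [0, 0, 0]], gripper=[-1, -1, -1, -1])

```text
time: 30.25
tool_pos: [0.5276, 0.0, 0.4311]
ee_rot: [-3.141, -0.0, 0.482]
wrist_force: [1.7, -1.1, -0.5]
width: 0.0234
finger_force: 30.0
```

```bash
python3 -c "
from h import *
st()"
```

```text
t 30.25 pos [0.5276 0.     0.4311] th -114.0 r 0.0758 F [ 1.7 -1.1 -0.5] drive 1.98 rad 0.35 w 0.023399888748688164 yaw 0.4820618724680168
```

Call:
play_rows(translation=[[0.01, 0.01, 0], [0, 0, 0], [0.01, 0.01, 0], [0, 0, 0], [0, 0, 0]], twist=[[0, 0, 0], [0, 0, 0], [0, 0, 0], [0, 0, 0], [0, 0, 0]], gripper=[-1, -1, -1, -1, -1])

```text
time: 30.75
tool_pos: [0.5287, -0.0004, 0.4311]
ee_rot: [-3.141, -0.0, 0.482]
wrist_force: [2.3, -0.6, 0.8]
width: 0.0235
finger_force: 30.0
```

```bash
python3 -c "
from h import *
st()"
```

```text
t 30.75 pos [ 5.287e-01 -4.000e-04  4.311e-01] th -113.2 r 0.0757 F [ 2.3 -0.6  0.8] drive 2.3 rad -0.38 w 0.023510729633840162 yaw 0.4820058498338309
```

Call:
play_rows(translation=[[0.01, 0.02, 0], [0, 0, 0], [0, 0, 0], [0, 0, 0]], twist=[[0, 0, 0], [0, 0, 0], [0, 0, 0], [0, 0, 0]], gripper=[-1, -1, -1, -1])

```text
time: 31.15
tool_pos: [0.5294, -0.0009, 0.431]
ee_rot: [-3.141, -0.0, 0.482]
wrist_force: [1.5, 1.2, -0.9]
width: 0.0234
finger_force: 30.0
```

```bash
python3 -c "
from h import *
st()
for _ in range(5): robot.snapshot('side'); st()"
```

```text
t 31.15 pos [ 0.5294 -0.0009  0.431 ] th -112.5 r 0.0759 F [ 1.5  1.2 -0.9] drive 0.92 rad -1.64 w 0.02340020401791861 yaw 0.48200343462650586
t 31.2 pos [ 0.5294 -0.0009  0.431 ] th -112.5 r 0.0759 F [ 1.3  0.2 -0.5] drive 1.1 rad -0.62 w 0.023376008873777235 yaw 0.4820345356730824
t 31.25 pos [ 0.5294 -0.0008  0.431 ] th -112.6 r 0.0758 F [ 1.2  0.6 -0.4] drive 0.84 rad -1.04 w 0.023468624289189624 yaw 0.4820824344265555
t 31.3 pos [ 0.5294 -0.0009  0.431 ] th -112.5 r 0.0759 F [ 0.9  1.  -0.9] drive 0.47 rad -1.27 w 0.023487037736707 yaw 0.48202425991820785
t 31.35 pos [ 0.5294 -0.0009  0.431 ] th -112.5 r 0.0759 F [1.8 1.1 0.2] drive 1.22 rad -1.74 w 0.023370307767166462 yaw 0.48205226608171015
t 31.4 pos [ 0.5294 -0.0009  0.431 ] th -112.5 r 0.0759 F [ 0.4  1.2 -0.1] drive -0.06 rad -1.24 w 0.02368860928357081 yaw 0.4820029393328822
```

Call:
play_rows(translation=[[0, 0, 0], [0, 0, 0], [0, 0, 0], [0, 0, 0], [0, 0, 0], [0, 0, -0.4], [0, 0, -0.8], [0, 0, -0.8]], twist=[[0, 0, 0], [0, 0, 0], [0, 0, 0], [0, 0, 0], [0, 0, 0], [0, 0, 0], [0, 0, 0], [0, 0, 0]], gripper=[1, 1, 1, 1, 1, 1, 1, 1])

```text
time: 32.2
tool_pos: [0.5293, -0.0011, 0.5113]
ee_rot: [-3.14, 0.002, 0.482]
wrist_force: [1.4, -0.2, -0.2]
width: 0.0845
finger_force: 0.0
```

Call:
play_rows(translation=[[0, 0, -0.8], [0, 0, 0], [0, 0, 0], [0, 0, 0], [0, 0, 0], [0, 0, 0], [0, 0, 0], [0, 0, 0]], twist=[[0, 0, 0], [0, 0, 0], [0, 0, 0], [0, 0, 0], [0, 0, 0], [0, 0, 0], [0, 0, 0], [0, 0, 0]], gripper=[1, 1, 1, 1, 1, 1, 1, 1])

```text
time: 33.0
tool_pos: [0.5294, -0.0011, 0.5427]
ee_rot: [-3.141, 0.0, 0.482]
wrist_force: [0.4, 0.6, -0.7]
width: 0.0936
finger_force: 0.0
```

```bash
python3 - <<'E'
from h import *
def look():
    i=robot.snapshot('wrist'); u=proj('wrist',(.5297,-.0003,.278)).astype(int)[0]
    a=np.array([u[0]-40,u[1]-40]).clip(0); w=i[a[1]:a[1]+80,a[0]:a[0]+80]
    c=np.argwhere(w.max(2)<70).mean(0)[::-1]+a; p=ray('wrist',c,.251)[0]
    d=p[:2]-C; print('handle px',c,p.round(4),'angle',np.degrees(np.arctan2(d[1],d[0])).round(1))
    for n in ['crank_hub','crank_handle']:
        for q in robot.spot_point(n,'wrist')[:2]: print(n,np.round(q['centre'],4),round(q['score'],2))
look(); robot.snapshot('side')
for n in ['lug_top','stop_face']:
    for d in robot.spot_point(n,'side')[:1]: print(n,np.round(d['centre'],4),round(d['score'],2))
look(); st()
E
```

```text
handle px [321.29575597 196.45092838] [ 0.5325 -0.0019  0.251 ] angle -110.1
crank_hub [ 0.288  -0.3653  0.0395] 0.92
crank_hub [0.5557 0.0692 0.214 ] 0.87
crank_handle [ 0.5248 -0.0026  0.2492] 0.87
crank_handle [ 0.3022 -0.291   0.0763] 0.72
lug_top [0.6164 0.0473 0.1089] 0.68
stop_face [0.623  0.0506 0.1112] 0.35
handle px [321.15066667 196.424     ] [ 0.5325 -0.0019  0.251 ] angle -110.1
crank_hub [0.5573 0.0705 0.2138] 0.87
crank_hub [ 0.2912 -0.3643  0.0398] 0.7
crank_handle [ 0.3039 -0.2886  0.076 ] 0.69
crank_handle [ 0.5286 -0.0026  0.2489] 0.61
t 33.45 pos [ 0.5294 -0.001   0.5431] th -112.5 r 0.076 F [-0.6  0.6  0.2] drive -0.84 rad -0.35 w 0.09387655418471749 yaw 0.48183329029487654
```

```bash
python3 -c "
from h import *
print(robot.close_job())"
```

```text
the job is handed in; nothing more can be done
None
```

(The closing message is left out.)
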